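Pack the medicine set: nest the cups and find the full bottle

ROBOT

A 6-joint arm with a two-finger parallel gripper is mounted at the origin on the work surface. World frame = base frame: x ahead of the robot, y to its left, z up, the work surface at z = 0. Lengths are in mm, angles in rad, forces in N, time in s.
With the tool pointing down it reaches from about 350 to 875 mm from the base axis. Payload 4.2 kg.
Tool frame: the origin (TCP) lies at the very end of the fingers, on their centre line; the grasp point (between the pads) lies 19 mm behind it; z points along the fingers, y is the line along which they close (so a half turn about z gives the same grasp; the last joint's range is limited). The gripper opens to 85 mm and grips with 20 to 120 N. Pads are 22 mm wide; open, the fingers measure 114 mm over their backs; the gripper's body (76 mm by 85 mm) begins 54 mm behind the grasp point. The pads swing forward as they close: fully open they stand 13 mm farther back than shut.
Start: joints at [1.557, 0.385, 0.008, 0, -1.194, -0.259], TCP at [168.361, 601.875, 231.312] pointing down, gripper open.
Joint ranges: [-3.14, 3.14], [-1.21, 2.06], [-1.07, 1.41], [-3.16, 2.05], [-2.99, -0.16], [-3.1, 3.1]. Speed limits (rad/s): [2.79, 2.79, 3.14, 3.14, 3.14, 3.14].

INTERFACE

Orientations are given as a unit quaternion [x, y, z, w].
In Python, from bench import read_state, get_image, get_calibration, job_done gives the robot as it stands.
- The arm moves only by the shell command python3 -m creep 'ROWS'. ROWS is a JSON object of lists of equal length, an entry for each row: "translation": the shift along the world's x, y, z in cm, a list of three; "delta_rot": the turn, a rotation vector about the world's x, y, z in degrees, a list of three; "hand": the finger opening in cm, from 0 to 8.54. A call has 1 to 8 rows; each row is the pose to reach, as a shift and turn from the pose commanded when the call began; what a row does not reach only later rows make up. A row lasts 1/8 s, in which the tool goes at most 62.5 mm and 10.7 degrees, less where a joint would pass 70% of its speed; a pose out of reach is approached as far as the arm can. A call with a gripper value outside its range is refused whole. The fingers move at their own pace and stop on an object; the grip force is fixed at half the most. Time passes only in rows, so rows that repeat a pose let the fingers close. It gives the time, the measured TCP pose, the force, the opening and the grip force at its end, in the units of the state.
- read_state(): the state, without advancing time (a new reading comes with each control period).
- get_image(name): name is "scene" or "top"; returns (picture, depth): 420x560x3 uint8, red, green, blue; 420x560 float32, mm along the optical axis (not along the pixel's ray), 0 where there is no reading.
- get_calibration(name): a dict with "intrinsics" (3x3 intrinsics, pixels), "xyz" and "attitude" of the camera in the world. Camera axes: x right, y down, z forward; pixel columns grow to the right and rows downward; lengths in mm; the calibration is good to about 2 mm. A picture is of the moment at which its call begins. get_calibration takes no time and is no camera call.
- job_done(): hands the job in; it is judged then, once.
The state is a dict: "clock": time; "joints": joint angles; "joint_vel": joint speeds; "joint_efforts": joint torques, N m; "position": TCP position; "ee_rot": TCP orientation; "contact_force": force on the tool from outside, world axes, zero at the start; "wrist_torque": the same for the moment, N m; "gripper_width": finger opening in mm; "grasp_force": force on a finger pad.
Only numpy, scipy, OpenCV 4.12 (cv2) and the standard library are available. Lean on these libraries where they do the work, as an engineer would, in place of code of your own. Each camera call takes 0.05 s, during which the arm holds its last target. There are 200 camera calls.

TASK

Pack up the medicine set on the counter: stand the largest steel cup in the middle of the round rubber mat and nest the middle and the smallest cup in it, fully home. Then feel by weight which of the look-alike white bottles is the full one and stand it in the innermost cup, and stand every empty bottle upright in the grey tray. Leave the infusion bottle, the carton and any tape roll where they are.

Things in the scene. Friction and masses are not known exactly. Their poses are not given: they have to be found in the camera images.
- mat: round black rubber mat fixed to the counter, 110 mm across, 4 mm thick; origin at the centre of its underside, z up
- tray: open grey plastic returns tray fixed to the counter, 210 mm (its x) by 90 mm (its y), walls 4 mm thick and 22 mm high, floor 4 mm thick; origin at the centre of its underside
- cup_large: largest straight-sided stainless steel cup, outside diameter 66 mm, bore 61 mm, 62 mm tall, with a solid base 16 mm thick; origin at the centre of its underside, z up
- cup_middle: middle straight-sided stainless steel cup, outside diameter 54 mm, bore 49 mm, 62 mm tall, with a solid base 16 mm thick; origin at the centre of its underside, z up
- cup_small: smallest straight-sided stainless steel cup, outside diameter 42 mm, bore 37 mm, 62 mm tall, with a solid base 16 mm thick; origin at the centre of its underside, z up
- bottle_1: opaque white cylindrical screw-cap medicine bottle, 30 mm across and 80 mm tall, 35 g when empty; all bottles (three to five are present) look alike and exactly one, in no fixed place, is full and holds a further 140 to 210 g; origin at the centre of its underside, z up the bottle
- bottle_2: opaque white cylindrical screw-cap medicine bottle, 30 mm across and 80 mm tall, 35 g when empty; all bottles (three to five are present) look alike and exactly one, in no fixed place, is full and holds a further 140 to 210 g; origin at the centre of its underside, z up the bottle
- bottle_3: opaque white cylindrical screw-cap medicine bottle, 30 mm across and 80 mm tall, 35 g when empty; all bottles (three to five are present) look alike and exactly one, in no fixed place, is full and holds a further 140 to 210 g; origin at the centre of its underside, z up the bottle
- bottle_4: opaque white cylindrical screw-cap medicine bottle, 30 mm across and 80 mm tall, 35 g when empty; all bottles (three to five are present) look alike and exactly one, in no fixed place, is full and holds a further 140 to 210 g; origin at the centre of its underside, z up the bottle
- bottle_5: opaque white cylindrical screw-cap medicine bottle, 30 mm across and 80 mm tall, 35 g when empty; all bottles (three to five are present) look alike and exactly one, in no fixed place, is full and holds a further 140 to 210 g; origin at the centre of its underside, z up the bottle
- infusion: bystander: capped infusion bottle, 64 mm across, 150 mm tall; origin under its centre
- carton: bystander: paper-white carton 60 x 120 x 70 mm; origin under its centre
- tape: bystander, not always there: roll of dressing tape lying flat, 84 mm across, 24 mm high; origin under its centre
Mind the look-alikes: they are no part of the job. What is shaped like the bottle_3 but purple or yellow is not meant.

How it is judged:
By the outcome, as a careful person would: the job done as asked, in the order asked, and still so for the second after the job is handed in, with the robot touching nothing.
Of fill_1, fill_2, fill_3 only 1 to 1 are there at a start; the rules pass over those that are not, and their reading is None.
Of bottle_4, bottle_5, tape only 1 to 3 are there at a start; the rules pass over those that are not, and their reading is None.
At some moment in a run one of cup_large, cup_middle, cup_small may be knocked a few centimetres aside while the robot is not near it.
It also fails if it takes over 210 s, if anything falls off the work surface, if the arm or the gripper's body presses on something with over 40 N, if the wrist force passes 120 N, or if a joint passes its speed limit or range.

## Working session

There is one attempt and no reset: what is moved stays moved. The work goes in short steps, Python scripts to look and compute and a shell command to move; the robot and the scene stay as the last step left them, time stands still between calls to the robot, and variables do not carry over. Pictures are saved under pics/ and viewed, at most 14 in all, crops included, and the job is handed in when it is done.

```bash
ls; mkdir -p pics
cat > h.py <<'E'
import numpy as np,cv2
from scipy.spatial.transform import Rotation as R
from bench import *
def grab(n,save=None):
    im,d=get_image(n)
    if save: cv2.imwrite('pics/'+save,im[:,:,::-1])
    return im,d
def cloud(n,d):
    c=get_calibration(n);K=np.array(c["intrinsics"]);a=np.array(c["attitude"],float)
    Rm=a if a.shape==(3,3) else R.from_quat(a).as_matrix()
    v,u=np.mgrid[:d.shape[0],:d.shape[1]]
    p=np.stack([(u-K[0,2])/K[0,0]*d,(v-K[1,2])/K[1,1]*d,d],-1)
    return p@Rm.T+np.array(c["xyz"])
E
python3 - <<'E'
from h import *
for n in("scene","top"):
    c=get_calibration(n);print(n,c)
    im,d=grab(n,n+'0.png');np.savez('/tmp/'+n+'0.npz',im=im,d=d)
print(read_state())
E
```

```text
pics
scene {'intrinsics': array([[461.51201822,   0.        , 271.97617007],
       [  0.        , 461.51201822, 204.45243226],
       [  0.        ,   0.        ,   1.        ]]), 'xyz': array([1035.7521168 , -808.85606694,  778.77826149]), 'attitude': array([ 0.87012108,  0.25489636, -0.11872517, -0.40474868])}
top {'intrinsics': array([[531.35348925,   0.        , 271.16493517],
       [  0.        , 531.35348925, 209.55052868],
       [  0.        ,   0.        ,   1.        ]]), 'xyz': array([ 345.17198248,  -66.44539014, 1545.46989048]), 'attitude': array([ 0.71103564, -0.69845652,  0.05913701, -0.05558436])}
{'clock': 0.1, 'joints': array([ 1.55661136e+00,  3.85488244e-01,  6.76224976e-03, -4.16094912e-04,
       -1.19398864e+00, -2.58598380e-01]), 'joint_vel': array([ 1.08020650e-03, -1.85640646e-03,  3.62776676e-03,  1.74096378e-03,
       -2.99288634e-05,  6.14035859e-04]), 'joint_efforts': array([-1.87560759e-04, -3.93318129e+01,  1.88928080e+01,  4.19797406e+00,
       -2.60230241e-03,  5.98957641e-06]), 'position': array([168.23224522, 601.39725908, 230.32849407]), 'ee_rot': array([ 9.90702155e-01, -1.36045152e-01, -7.50126360e-05,  9.75572467e-04]), 'contact_force': array([-0.26796493, -0.2904996 , -0.48792166]), 'wrist_torque': array([0.01121799, 0.02083169, 0.01411089]), 'grasp_force': 0.0, 'gripper_width': 85.42220879528097}
```

View pics/scene0.png

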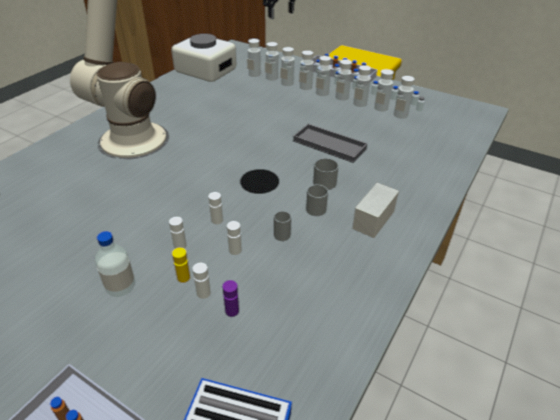

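View pics/top0.png

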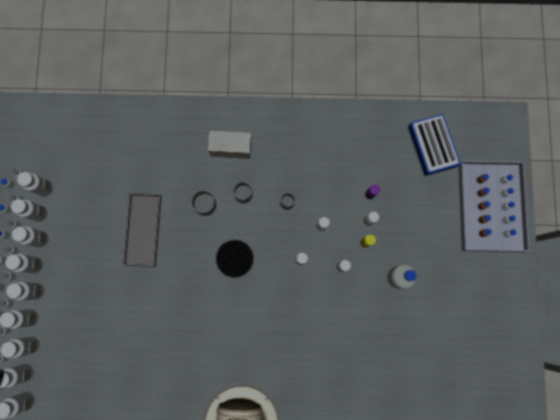

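```bash
cat > seg.py <<'E'
from h import *
from scipy import ndimage
def fitc(xy):
    A=np.c_[2*xy,np.ones(len(xy))];s=np.linalg.lstsq(A,(xy**2).sum(1),rcond=None)[0]
    return s[0],s[1],np.sqrt(s[2]+s[0]**2+s[1]**2)
def seg(n,im,d,zt=12,box=(300,800,-420,420)):
    P=cloud(n,d);z=P[...,2];m=(d>0)&(z>zt)&(z<250)&(P[...,0]>box[0])&(P[...,0]<box[1])&(P[...,1]>box[2])&(P[...,1]<box[3])
    L,k=ndimage.label(m)
    for i in range(1,k+1):
        q=L==i
        if q.sum()<25: continue
        p=P[q];zm=np.percentile(p[:,2],97);t=p[p[:,2]>zm-6]
        lo,hi=t.min(0),t.max(0);v,u=np.nonzero(q)
        print(n,'px',int(u.mean()),int(v.mean()),'n',q.sum(),'ztop %.0f'%zm,'topbox ctr',((lo+hi)/2)[:2].round(1),'size',(hi-lo)[:2].round(),'rgb',im[q].mean(0).round())
if __name__=='__main__':
    for n in("scene","top"):
        f=np.load('/tmp/'+n+'0.npz');seg(n,f['im'],f['d'])
        P=cloud(n,f['d']);im=f['im'].astype(int)
        dk=(im.max(2)<45)&(P[...,0]>300)&(P[...,0]<800)&(abs(P[...,1])<300)
        L,k=ndimage.label(dk)
        for i in range(1,k+1):
            q=L==i
            if q.sum()>300:
                p=P[q];print('dark',n,q.sum(),(p.min(0)+p.max(0))/2,np.ptp(p,0),np.median(p[:,2]))
        # tray: 
        if n=='top':
            q=(P[...,1]>150)&(P[...,1]<420)&(P[...,0]>300)&(P[...,0]<750)&(P[...,2]>11)
            p=P[q][:,:2].astype(np.float32);print('tray',cv2.minAreaRect(p),np.percentile(P[q][:,2],95))
            q=(P[...,2]<8)&(P[...,0]>400)&(P[...,0]<600)&(abs(P[...,1])<60);print('table z',np.median(P[q][:,2]))
E
python3 seg.py
python3 - <<'E'
from h import *
f=np.load('/tmp/scene0.npz')['im'][175:325,150:330];g=np.load('/tmp/top0.npz')['im'][170:290,270:420]
a=cv2.resize(f,None,fx=2.2,fy=2.2,interpolation=cv2.INTER_CUBIC);b=cv2.resize(g,(int(150*a.shape[0]/120),a.shape[0]),interpolation=cv2.INTER_CUBIC)
o=np.hstack([a,b])[:,:800];print(o.shape);cv2.imwrite('pics/crop0.png',o[:,:,::-1])
E
```

```text
scene px 329 141 n 589 ztop 26 topbox ctr [531.1 299.4] size [211. 100.] rgb [69. 69. 71.]
scene px 320 184 n 1188 ztop 64 topbox ctr [622.1  70.1] size [ 94. 174.] rgb [82. 85. 80.]
scene px 369 206 n 955 ztop 74 topbox ctr [776.2  51.7] size [ 48. 126.] rgb [160. 163. 155.]
scene px 214 206 n 338 ztop 83 topbox ctr [ 453.6 -160.1] size [31. 28.] rgb [145. 147. 141.]
scene px 281 224 n 449 ztop 64 topbox ctr [ 619.4 -118. ] size [42. 43.] rgb [83. 86. 82.]
scene px 178 248 n 814 ztop 83 topbox ctr [ 471.7 -312.2] size [100. 102.] rgb [147. 141.  74.]
scene px 233 235 n 382 ztop 83 topbox ctr [ 553.9 -221. ] size [31. 30.] rgb [148. 150. 145.]
scene px 200 278 n 452 ztop 83 topbox ctr [ 572.  -358.3] size [30. 29.] rgb [151. 153. 148.]
scene px 229 296 n 473 ztop 83 topbox ctr [ 650.4 -363.1] size [30. 29.] rgb [ 82.  42. 104.]
dark scene 663 [455.08169775  29.82181582   5.63779047] [101.0367198  102.62261154   9.29387566] 5.786781498295682
top px 229 146 n 867 ztop 76 topbox ctr [776.1  52.2] size [ 48. 120.] rgb [110. 111. 108.]
top px 242 191 n 317 ztop 66 topbox ctr [642.1  10.7]
[... 516 characters left out ...]
ctr [ 552.7 -219. ] size [28. 23.] rgb [122. 125. 128.]
top px 368 240 n 138 ztop 85 topbox ctr [ 507.6 -347.1] size [28. 28.] rgb [118. 118.  41.]
top px 301 258 n 111 ztop 86 topbox ctr [ 452.8 -158.8] size [25. 28.] rgb [133. 137. 140.]
top px 343 265 n 128 ztop 86 topbox ctr [ 434.5 -277.2] size [27. 28.] rgb [124. 127. 130.]
top px 393 276 n 192 ztop 109 topbox ctr [ 410.2 -415.3] size [29.  9.] rgb [85. 89. 86.]
dark top 1064 [425.70955247   9.39245158 769.82728016] [ 161.07513998  151.67568343 1551.28522064] 4.548129610649539
tray ((521.74609375, 272.50335693359375), (243.6812744140625, 431.17340087890625), 89.71400451660156) 29.817447853779505
table z 1.1777821171133382
(330, 800, 3)
```

View pics/crop0.png

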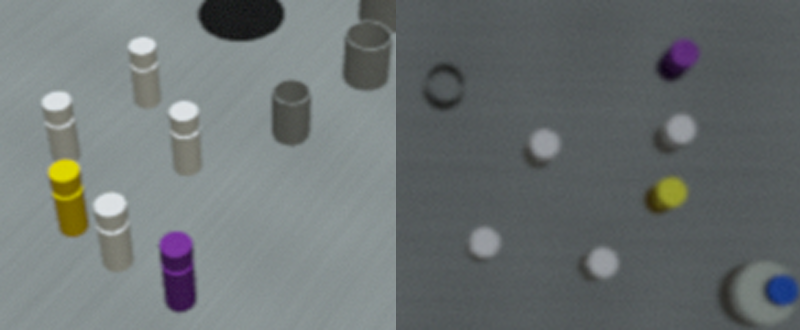

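Targets in the scene view are the white bottles at (214,206), (178,233), (233,235) and (200,278), which match the top view at (301,258), (343,265), (322,223) and (371,218). They all measure 80 mm tall and 30 mm across. The yellow one at (181,265) and the purple one at (231,298) are look-alikes and stay put. Cups in the top view are large (203,202), middle (242,191) and small (287,200). There is no tape roll. Next I'll refine the mat and tray positions.

```bash
cat > mt.py <<'E'
from h import *
from scipy import ndimage
def onplane(n,uv,z):
    c=get_calibration(n);K=np.array(c["intrinsics"]);Rm=R.from_quat(c["attitude"]).as_matrix();o=np.array(c["xyz"])
    r=np.c_[(uv[:,0]-K[0,2])/K[0,0],(uv[:,1]-K[1,2])/K[1,1],np.ones(len(uv))]@Rm.T
    return o+r*((z-o[2])/r[:,2])[:,None]
for n,pt in(("top",(235,258)),("scene",(260,181))):
    f=np.load('/tmp/'+n+'0.npz');im=f['im'].astype(int)
    m=(im.max(2)<50);L,k=ndimage.label(m);q=(L==L[pt[1],pt[0]])
    v,u=np.nonzero(q);p=onplane(n,np.c_[u,v].astype(float),4.)
    print('mat',n,q.sum(),p.mean(0),np.ptp(p,0))
    P=cloud(n,f['d']);q=(P[...,2]>14)&(P[...,2]<40)&(P[...,1]>230)&(P[...,1]<365)&(P[...,0]>400)&(P[...,0]<660)
    print('tray',cv2.minAreaRect(P[q][:,:2].astype(np.float32)))
E
python3 mt.py; python3 -m creep '{"translation":[[6,-6,0],[12,-12,0],[18,-18,0],[24,-24,0],[30,-30,0],[36,-36,-2],[42,-42,-6],[44,-48,-8]],"delta_rot":[[0,0,5],[0,0,10],[0,0,15.6],[0,0,15.6],[0,0,15.6],[0,0,15.6],[0,0,15.6],[0,0,15.6]],"hand":[8.5,8.5,8.5,8.5,8.5,8.5,8.5,8.5]}'
```

```text
mat top 1089 [453.17381398  32.37589761   4.        ] [1.04490433e+02 1.04696767e+02 2.27373675e-13]
tray ((524.23193359375, 300.6297912597656), (92.33074951171875, 225.7970733642578), 87.8593978881836)
mat scene 677 [454.42366991  31.55913388   4.        ] [1.03874609e+02 1.03092399e+02 2.27373675e-13]
tray ((531.2850341796875, 300.22418212890625), (99.37818908691406, 211.63722229003906), 89.12669372558594)
clock: 1.1
position: [514.2, 244.7, 193.2]
ee_rot: [1.0, -0.0, 0.0, -0.0]
contact_force: [0.4, 0.7, 0.2]
gripper_width: 85.8
grasp_force: 0.0
```

```bash
python3 -m creep '{"translation":[[0,0,0],[0,0,0]],"delta_rot":[[0,0,0],[0,0,0]],"hand":[8.5,8.5]}'
python3 - <<'E'
from seg import *
im,d=grab('scene');seg('scene',im,d)
im,d=grab('top');seg('top',im,d)
E
```

```text
clock: 1.35
position: [513.0, 246.0, 193.5]
ee_rot: [1.0, -0.001, -0.0, 0.0]
contact_force: [0.2, -0.5, 0.5]
gripper_width: 85.0
grasp_force: 0.0
scene px 327 75 n 112 ztop 248 topbox ctr [512.4 289.1] size [19.  9.] rgb [38. 39. 39.]
scene px 311 88 n 108 ztop 245 topbox ctr [515.4 192.6] size [17. 13.] rgb [52. 54. 54.]
scene px 329 141 n 598 ztop 26 topbox ctr [530.7 300.3] size [215. 101.] rgb [69. 70. 71.]
scene px 320 184 n 1184 ztop 64 topbox ctr [622.7  69.9] size [ 94. 174.] rgb [83. 85. 81.]
scene px 369 206 n 953 ztop 74 topbox ctr [776.2  51.5] size [ 47. 124.] rgb [160. 163. 156.]
scene px 214 206 n 335 ztop 83 topbox ctr [ 454.5 -160.6] size [28. 28.] rgb [146. 148. 142.]
scene px 281 224 n 446 ztop 64 topbox ctr [ 619.5 -118.7] size [40. 45.] rgb [84. 86. 82.]
scene px 178 248 n 814 ztop 83 topbox ctr [ 470.9 -312.3] size [102. 100.] rgb [148. 141.  74.]
scene px 233 235 n 383 ztop 83 topbox ctr [ 553.7 -219.6] size [28. 30.] rgb [148. 151. 145.]
scene px 122 249 n 26 ztop 107 topbox ctr [ 420.1 -416.9] size [15.  6.] rgb [148. 162. 156.]
scene px 200 278 n 451 ztop 83
[... 625 characters left out ...]
op 28 topbox ctr [601.7 295.7] size [70. 89.] rgb [66. 66. 68.]
top px 371 218 n 140 ztop 86 topbox ctr [ 570.3 -357.5] size [26. 26.] rgb [119. 122. 124.]
top px 322 223 n 123 ztop 85 topbox ctr [ 552.8 -220.4] size [29. 25.] rgb [125. 128. 131.]
top px 140 252 n 182 ztop 28 topbox ctr [474.8 302.1] size [95. 92.] rgb [65. 66. 67.]
top px 368 240 n 137 ztop 86 topbox ctr [ 507.6 -348.2] size [28. 26.] rgb [120. 120.  42.]
top px 301 258 n 111 ztop 85 topbox ctr [ 451.8 -158.8] size [28. 27.] rgb [135. 139. 142.]
top px 343 265 n 128 ztop 87 topbox ctr [ 434.3 -277.1] size [28. 28.] rgb [127. 130. 133.]
top px 393 276 n 190 ztop 110 topbox ctr [ 410.  -416.6] size [29.  7.] rgb [88. 92. 88.]
```

```bash
python3 -m creep '{"translation":[[3,-4,0],[6,-8,0],[9.6,-12.4,0],[9.6,-12.4,-3],[9.6,-12.4,-6],[9.6,-12.4,-9],[9.6,-12.4,-9],[9.6,-12.4,-9]],"delta_rot":[[0,0,0],[0,0,0],[0,0,0],[0,0,0],[0,0,0],[0,0,0],[0,0,0],[0,0,0]],"hand":[8.5,8.5,8.5,8.5,8.5,8.5,8.5,8.5]}'
```

```text
clock: 2.45
position: [609.8, 123.5, 105.4]
ee_rot: [1.0, 0.001, 0.001, -0.0]
contact_force: [1.0, -1.2, 1.0]
gripper_width: 84.6
grasp_force: 0.0
```

```bash
python3 -m creep '{"translation":[[0,-0.15,-3],[0,-0.15,-5.5],[0,-0.15,-7.5],[0,-0.15,-7.5],[0,-0.15,-7.5],[0,-0.15,-7.5],[0,-0.15,-7.5],[0,-0.15,-7.5]],"delta_rot":[[0,0,0],[0,0,0],[0,0,0],[0,0,0],[0,0,0],[0,0,0],[0,0,0],[0,0,0]],"hand":[8.5,8.5,8.5,8.5,6,6,6,6]}'
```

```text
clock: 3.45
position: [610.8, 121.6, 31.6]
ee_rot: [1.0, 0.0, 0.003, -0.001]
contact_force: [-0.7, 1.0, 7.0]
gripper_width: 64.5
grasp_force: 67.0
```

```bash
python3 -m creep '{"translation":[[0,0,2],[0,0,5],[-4,-2.3,6],[-8,-4.6,6],[-12,-7,6],[-15.6,-9,6],[-15.6,-9,6],[-15.6,-9,6]],"delta_rot":[[0,0,0],[0,0,0],[0,0,0],[0,0,0],[0,0,0],[0,0,0],[0,0,0],[0,0,0]],"hand":[6,6,6,6,6,6,6,6]}'
python3 - <<'E'
from h import *
print(read_state()['position'])
im,d=grab('scene','a1.png');P=cloud('scene',d)
m=(P[...,2]>60)&(P[...,2]<135)&(abs(P[...,1]-32)<70)&(abs(P[...,0]-454)<70)
for z in range(60,135,8):
    q=P[m&(abs(P[...,2]-z)<4)]
    if len(q): print(z,len(q),q.min(0).round(),q.max(0).round())
E
```

```text
clock: 4.45
position: [453.9, 31.0, 89.6]
ee_rot: [1.0, -0.0, 0.001, -0.0]
contact_force: [-0.6, 0.2, -0.7]
gripper_width: 64.9
grasp_force: 66.8
[453.8577496   30.97841201  89.55688189]
60 20 [430.  -2.  61.] [485.  49.  64.]
68 66 [431.  -3.  64.] [486.  48.  72.]
76 55 [432.  -4.  72.] [486.  47.  80.]
84 77 [426.  -6.  80.] [486.  63.  88.]
92 88 [427.  -3.  88.] [486.  64.  96.]
100 79 [427. -12.  96.] [485.  63. 104.]
108 98 [421. -17. 104.] [485.  63. 112.]
116 103 [423. -19. 112.] [487.  71. 120.]
124 78 [420. -19. 120.] [487.  69. 128.]
132 43 [441. -18. 128.] [465.  72. 135.]
```

View pics/a1.png

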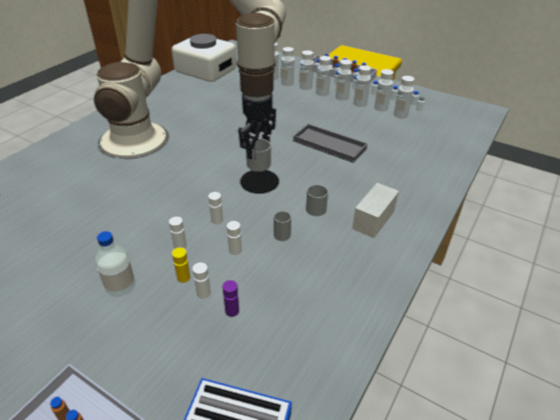

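```bash
python3 -m creep '{"translation":[[0.05,0.1,-3],[0.05,0.1,-4.6],[0.05,0.1,-5.1],[0.05,0.1,-5.3],[0.05,0.1,-5.4],[0.05,0.1,-5.4]],"delta_rot":[[0,0,0],[0,0,0],[0,0,0],[0,0,0],[0,0,0],[0,0,0]],"hand":[6,6,6,6,6,6]}'; python3 -m creep '{"translation":[[0,0,0],[0,0,0],[0,0,0],[0,0,0],[0,0,3],[0,0,7],[0,0,11],[0,0,11]],"delta_rot":[[0,0,0],[0,0,0],[0,0,0],[0,0,0],[0,0,0],[0,0,0],[0,0,0],[0,0,0]],"hand":[8.5,8.5,8.5,8.5,8.5,8.5,8.5,8.5]}'
```

```text
clock: 5.25
position: [454.1, 32.0, 35.6]
ee_rot: [1.0, -0.0, 0.001, -0.0]
contact_force: [-1.7, 0.5, 1.5]
gripper_width: 64.9
grasp_force: 67.1
clock: 6.25
position: [455.5, 32.4, 147.8]
ee_rot: [1.0, -0.0, 0.004, -0.001]
contact_force: [0.0, -0.5, -0.8]
gripper_width: 85.0
grasp_force: 0.0
```

```bash
python3 -m creep '{"translation":[[4,-0.5,0],[8,-1,0],[12,-1.5,0],[16,-2,0],[18.6,-2.2,0],[18.6,-2.2,0],[18.6,-2.2,0]],"delta_rot":[[0,0,0],[0,0,0],[0,0,0],[0,0,0],[0,0,0],[0,0,0],[0,0,0]],"hand":[8.5,8.5,8.5,8.5,8.5,8.5,8.5]}'
python3 - <<'E'
from seg import *
for n in('scene','top'):
    im,d=grab(n);seg(n,im,d,box=(400,720,-160,100))
E
```

```text
clock: 7.12
position: [638.2, 9.6, 143.5]
ee_rot: [1.0, -0.0, -0.001, 0.0]
contact_force: [-0.6, -0.2, 0.4]
gripper_width: 84.6
grasp_force: 0.0
scene px 316 144 n 808 ztop 248 topbox ctr [642.4   8. ] size [ 32. 143.] rgb [35. 37. 38.]
scene px 258 170 n 667 ztop 68 topbox ctr [451.6  30.5] size [68. 68.] rgb [83. 86. 81.]
scene px 316 198 n 556 ztop 64 topbox ctr [642.9  10.4] size [53. 55.] rgb [85. 88. 83.]
scene px 217 200 n 78 ztop 83 topbox ctr [ 453.5 -152. ] size [27. 15.] rgb [176. 180. 177.]
scene px 281 224 n 448 ztop 64 topbox ctr [ 620.1 -117.7] size [42. 44.] rgb [86. 88. 84.]
top px 249 190 n 328 ztop 243 topbox ctr [633.1 -40.7] size [24. 43.] rgb [54. 57. 58.]
top px 220 183 n 82 ztop 243 topbox ctr [623.8  59.5] size [ 8. 38.] rgb [26. 27. 28.]
top px 287 200 n 191 ztop 67 topbox ctr [ 618.6 -118.9] size [41. 40.] rgb [64. 68. 68.]
top px 233 257 n 467 ztop 70 topbox ctr [453.4  30.7] size [64. 64.] rgb [72. 77. 78.]
top px 299 258 n 66 ztop 86 topbox ctr [ 452.8 -152. ] size [25. 14.] rgb [129. 132. 135.]
```

```bash
python3 -m creep '{"translation":[[0.3,0.05,-3],[0.3,0.05,-6],[0.3,0.05,-9],[0.3,0.05,-10.1],[0.3,0.05,-10.1],[0.3,0.05,-10.1],[0.3,0.05,-10.1],[0.3,0.05,-10.1]],"delta_rot":[[0,0,0],[0,0,0],[0,0,0],[0,0,0],[0,0,0],[0,0,0],[0,0,0],[0,0,0]],"hand":[8.5,8.5,8.5,8.5,8.5,4.8,4.8,4.8]}';  python3 -m creep '{"translation":[[0,0,0],[0,0,0],[0,0,3],[0,0,6],[0,0,9]],"delta_rot":[[0,0,0],[0,0,0],[0,0,0],[0,0,0],[0,0,0]],"hand":[4.8,4.8,4.8,4.8,4.8]}'
```

```text
clock: 8.22
position: [644.0, 10.5, 45.8]
ee_rot: [1.0, 0.0, 0.002, -0.0]
contact_force: [0.6, 1.5, 4.3]
gripper_width: 51.0
grasp_force: 63.0
clock: 8.85
position: [641.8, 10.1, 134.1]
ee_rot: [1.0, -0.0, -0.001, -0.0]
contact_force: [0.7, 0.1, -1.2]
gripper_width: 51.0
grasp_force: 62.9
```

```bash
python3 -m creep '{"translation":[[-4,0.5,0],[-8,1,0],[-12,1.5,0],[-16,2,0],[-18.8,2.1,0],[-18.8,2.1,0],[-18.8,2.1,0],[-18.8,2.1,0]],"delta_rot":[[0,0,0],[0,0,0],[0,0,0],[0,0,0],[0,0,0],[0,0,0],[0,0,0],[0,0,0]],"hand":[4.8,4.8,4.8,4.8,4.8,4.8,4.8,4.8]}'
cat > held.py <<'E'
from h import *
import sys
# horizontal slices of held thing, scene: right-most x and min y as seen from camera, plus fitted circle
def held(c,z0,z1,r,step=6):
    print('pos',read_state()['position'].round(1))
    im,d=grab('scene');P=cloud('scene',d)
    from scipy.optimize import least_squares
    for z in range(z0,z1,step):
        q=P[(abs(P[...,2]-z)<step/2)&(np.hypot(P[...,0]-c[0],P[...,1]-c[1])<r+12)]
        if len(q)<8: print(z,len(q));continue
        s=least_squares(lambda a:np.hypot(q[:,0]-a[0],q[:,1]-a[1])-r,c,loss='soft_l1')
        print(z,len(q),s.x.round(1),'res',np.abs(s.fun).mean().round(2))
held([float(sys.argv[1]),float(sys.argv[2])],int(sys.argv[3]),int(sys.argv[4]),float(sys.argv[5]))
E
python3 held.py 453 31 10 66 33;python3 held.py 453 31 82 125 27
python3 - <<'E'
from h import *
im,d=grab('scene');cv2.imwrite('pics/a2.png',cv2.resize(im[90:240,180:360,::-1],None,fx=4,fy=4))
E
```

```text
clock: 9.85
position: [455.3, 31.2, 133.7]
ee_rot: [1.0, -0.0, 0.0, -0.0]
contact_force: [-0.1, 0.5, -0.9]
gripper_width: 51.0
grasp_force: 62.9
pos [455.3  31.2 133.7]
10 70 [452.1  31.4] res 3.98
16 39 [452.4  31.8] res 1.19
22 46 [451.7  32.3] res 1.29
28 60 [452.   31.7] res 1.33
34 59 [452.6  31.3] res 1.65
40 81 [452.8  30.8] res 1.75
46 74 [452.5  30.7] res 1.73
52 72 [453.   31.4] res 1.75
58 62 [452.1  31.5] res 1.73
64 68 [452.3  32.2] res 1.86
pos [455.1  31.2 133.6]
82 0
88 4
94 34 [453.3  31.6] res 1.03
100 41 [453.7  32.2] res 1.31
106 38 [453.1  31.9] res 1.0
112 39 [453.2  31.8] res 1.23
118 40 [454.   31.3] res 1.24
124 53 [454.  31.] res 1.56
```

View pics/a2.png

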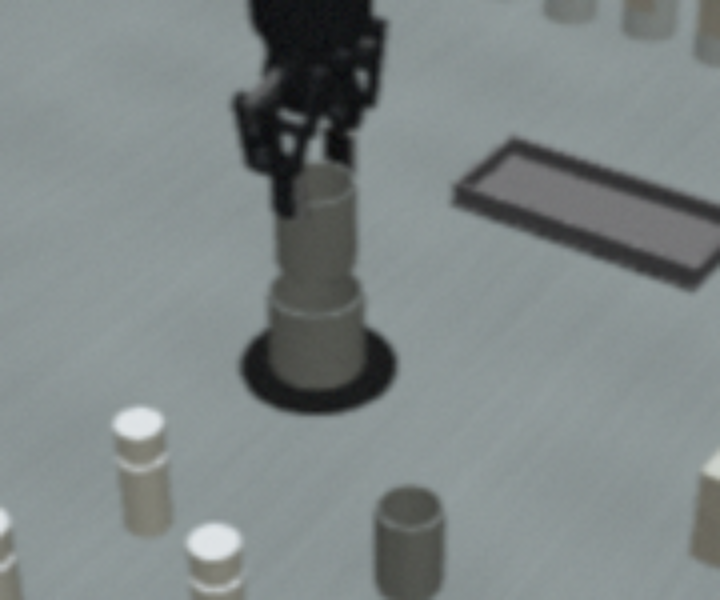

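The picture shows the large cup standing centred on the mat at crop (318,330), with the held middle cup directly above it, 1 mm off in x. I'll shift it and lower it.

```bash
python3 -m creep '{"translation":[[-0.1,0,-1],[-0.1,0,-2],[-0.1,0,-3],[-0.1,0,-4],[-0.1,0,-5],[-0.1,0,-6],[-0.1,0,-6.5],[-0.1,0,-6.5]],"delta_rot":[[0,0,0],[0,0,0],[0,0,0],[0,0,0],[0,0,0],[0,0,0],[0,0,0],[0,0,0]],"hand":[4.8,4.8,4.8,4.8,4.8,4.8,4.8,4.8]}'
```

```text
clock: 11.0
position: [453.3, 31.1, 68.4]
ee_rot: [1.0, -0.0, -0.0, 0.0]
contact_force: [0.2, 0.7, -1.1]
gripper_width: 51.0
grasp_force: 62.9
```

```bash
python3 -m creep '{"translation":[[0,0,-0.2],[0,0,-0.35],[0,0,-0.5],[0,0,-0.5]],"delta_rot":[[0,0,0],[0,0,0],[0,0,0],[0,0,0]],"hand":[4.8,4.8,4.8,4.8]}'
```

```text
clock: 11.5
position: [454.0, 31.3, 65.7]
ee_rot: [1.0, 0.0, 0.001, 0.0]
contact_force: [-3.7, 0.1, 12.2]
gripper_width: 51.1
grasp_force: 64.3
```

```bash
python3 -m creep '{"translation":[[0,0,0],[0,0,0],[0,0,0],[0,0,1],[0,0,4],[0,0,8],[3,-3,8],[6,-6,8]],"delta_rot":[[0,0,0],[0,0,0],[0,0,0],[0,0,0],[0,0,0],[0,0,0],[0,0,0],[0,0,0]],"hand":[8.5,8.5,8.5,8.5,8.5,8.5,8.5,8.5]}';python3 -m creep '{"translation":[[3,-3,0],[7,-6,0],[10.5,-8.9,0],[10.5,-8.9,0],[10.5,-8.9,0]],"delta_rot":[[0,0,0],[0,0,0],[0,0,0],[0,0,0],[0,0,0]],"hand":[8.5,8.5,8.5,8.5,8.5]}'
python3 held.py 453 31 10 66 33;python3 held.py 453 31 69 93 27
python3 - <<'E'
from seg import *
for n in('scene','top'):
    im,d=grab(n);seg(n,im,d,box=(400,720,-150,100))
E
```

```text
clock: 12.5
position: [514.7, -29.1, 145.5]
ee_rot: [1.0, 0.001, 0.001, -0.0]
contact_force: [0.3, 1.7, -0.7]
gripper_width: 84.6
grasp_force: 0.0
clock: 13.12
position: [617.8, -117.8, 143.7]
ee_rot: [1.0, -0.001, -0.001, -0.0]
contact_force: [-1.2, 0.3, -0.5]
gripper_width: 85.0
grasp_force: 0.0
pos [ 617.8 -117.8  143.7]
10 41 [451.1  30.9] res 3.53
16 34 [452.   32.6] res 1.47
22 22 [452.2  33.2] res 1.02
28 17 [451.7  32.6] res 0.87
34 20 [452.9  32.5] res 1.1
40 22 [452.   32.6] res 1.2
46 20 [451.   32.8] res 1.33
52 31 [453.8  31.9] res 2.12
58 33 [458.4  31.7] res 2.63
64 55 [460.3  32.3] res 3.39
pos [ 617.7 -117.4  143.9]
69 52 [452.2  28.5] res 2.61
75 49 [455.7  31.3] res 1.57
81 53 [454.6  30.7] res 1.74
87 17 [454.4  29.7] res 1.47
scene px 291 157 n 461 ztop 249 topbox ctr [631.9 -99.1] size [ 11. 102.] rgb [32. 34. 35.]
scene px 253 167 n 420 ztop 84 topbox ctr [448.2  32.2] size [42. 58.] rgb [85. 87. 83.]
scene px 281 224 n 448 ztop 64 topbox ctr [ 620.1 -117.8] size [40. 44.] rgb [86. 89. 84.]
top px 269 191 n 96 ztop 247 topbox ctr [608.8 -64.9] size [ 8. 30.] rgb [23. 24. 25.]
top px 287 203 n 133 ztop 65 topbox ctr [ 612.1 -117.6] size [26. 37.] rgb [64. 68. 68.]
top px 243 257 n 45 ztop 87 topbox ctr [452.5   6. ] size [14.  0.] rgb [51. 53. 53.]
```

```bash
python3 -m creep '{"translation":[[0.15,-0.05,-3],[0.15,-0.05,-6],[0.15,-0.05,-9],[0.15,-0.05,-10.0],[0.15,-0.05,-10.0],[0.15,-0.05,-10.0],[0.15,-0.05,-10.0],[0.15,-0.05,-10.0]],"delta_rot":[[0,0,0],[0,0,0],[0,0,0],[0,0,0],[0,0,0],[0,0,0],[0,0,0],[0,0,0]],"hand":[8.5,8.5,8.5,8.5,8.5,3.6,3.6,3.6]}';  python3 -m creep '{"translation":[[0,0,0],[0,0,0],[0,0,0],[0,0,3],[0,0,6],[0,0,9],[0,0,11],[0,0,11]],"delta_rot":[[0,0,0],[0,0,0],[0,0,0],[0,0,0],[0,0,0],[0,0,0],[0,0,0],[0,0,0]],"hand":[3.6,3.6,3.6,3.6,3.6,3.6,3.6,3.6]}'
```

```text
clock: 14.32
position: [620.9, -118.3, 45.4]
ee_rot: [1.0, -0.0, 0.001, 0.0]
contact_force: [-0.6, 1.0, 3.7]
gripper_width: 39.9
grasp_force: 60.3
clock: 15.32
position: [620.7, -118.4, 155.2]
ee_rot: [1.0, -0.0, 0.002, -0.0]
contact_force: [-0.7, -0.1, -0.4]
gripper_width: 39.6
grasp_force: 60.8
```

```bash
python3 -m creep '{"translation":[[-3.5,3,0],[-7,6,0],[-10.5,9,0],[-14,12,0],[-16.7,15,0],[-16.7,15,0],[-16.7,15,0],[-16.7,15,0]],"delta_rot":[[0,0,0],[0,0,0],[0,0,0],[0,0,0],[0,0,0],[0,0,0],[0,0,0],[0,0,0]],"hand":[3.6,3.6,3.6,3.6,3.6,3.6,3.6,3.6]}'
python3 held.py 453 31 22 60 33;python3 held.py 453 31 70 84 27;python3 held.py 453 31 100 150 21
python3 - <<'E'
from h import *
im,d=grab('scene');cv2.imwrite('pics/a3.png',cv2.resize(im[90:240,180:360,::-1],None,fx=4,fy=4))
E
```

```text
clock: 16.32
position: [453.3, 31.2, 153.3]
ee_rot: [1.0, -0.001, -0.0, 0.0]
contact_force: [0.6, -0.5, -1.1]
gripper_width: 39.6
grasp_force: 60.9
pos [453.3  31.2 153.3]
22 37 [451.1  32.5] res 1.2
28 48 [451.6  32. ] res 1.28
34 42 [451.6  32. ] res 1.51
40 39 [451.2  32.1] res 1.24
46 49 [451.2  32.5] res 1.08
52 49 [452.2  31.7] res 2.61
58 68 [452.4  31.2] res 3.34
pos [453.3  31.1 153.3]
70 93 [453.3  29. ] res 2.6
76 68 [452.9  31.1] res 1.91
82 81 [452.9  31.2] res 1.74
pos [453.3  31.1 153.4]
100 0
106 0
112 20 [451.2  32.6] res 1.2
118 30 [451.5  31.4] res 1.35
124 33 [452.1  32. ] res 1.16
130 32 [451.3  31.4] res 1.11
136 26 [452.1  31.3] res 1.37
142 35 [450.7  31.3] res 1.11
148 32 [451.4  30.9] res 1.0
```

View pics/a3.png

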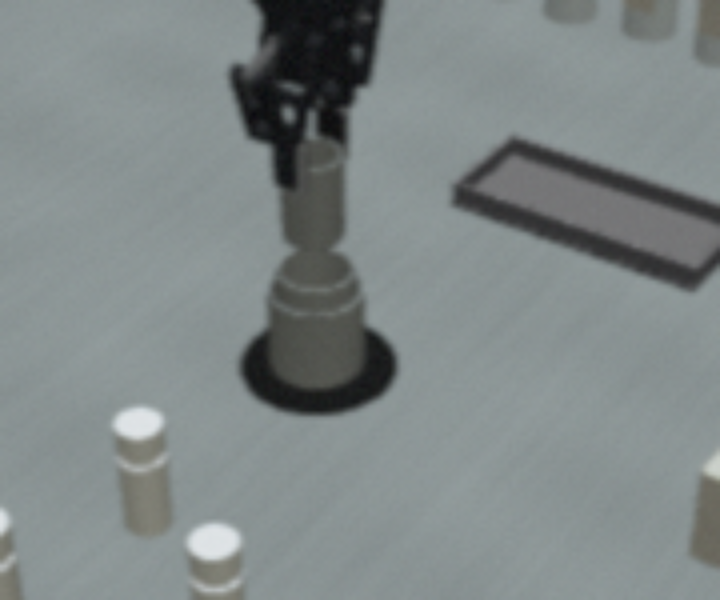

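The middle cup is fully home (rim at 82 mm), and the small cup is held above it, 1.3 mm short in x. I'll shift it and lower it.

```bash
python3 -m creep '{"translation":[[0.1,0,-1.5],[0.1,0,-2.5],[0.1,0,-3.5],[0.1,0,-4.5],[0.1,0,-5.5],[0.1,0,-6.3],[0.1,0,-6.8],[0.1,0,-6.8]],"delta_rot":[[0,0,0],[0,0,0],[0,0,0],[0,0,0],[0,0,0],[0,0,0],[0,0,0],[0,0,0]],"hand":[3.6,3.6,3.6,3.6,3.6,3.6,3.6,3.6]}';python3 -m creep '{"translation":[[0,0,-0.2],[0,0,-0.35],[0,0,-0.35]],"delta_rot":[[0,0,0],[0,0,0],[0,0,0]],"hand":[3.6,3.6,3.6]}'
```

```text
clock: 17.52
position: [453.8, 31.6, 85.4]
ee_rot: [1.0, -0.0, -0.0, 0.0]
contact_force: [-0.2, -0.8, -0.4]
gripper_width: 39.3
grasp_force: 60.9
clock: 17.9
position: [453.9, 31.6, 82.3]
ee_rot: [1.0, -0.0, 0.0, -0.0]
contact_force: [0.5, 0.2, -0.8]
gripper_width: 39.6
grasp_force: 60.9
```

```bash
python3 -m creep '{"translation":[[0,0,-0.1],[0,0,-0.2],[0,0,-0.2]],"delta_rot":[[0,0,0],[0,0,0],[0,0,0]],"hand":[3.6,3.6,3.6]}';python3 -m creep '{"translation":[[0,0,0],[0,0,0],[0,0,0],[0,0,1],[0,0,4],[0,0,8],[0,-4,8],[0,-8,8]],"delta_rot":[[0,0,0],[0,0,0],[0,0,0],[0,0,0],[0,0,0],[0,0,0],[0,0,0],[0,0,0]],"hand":[8.5,8.5,8.5,8.5,8.5,8.5,8.5,8.5]}';python3 -m creep '{"translation":[[0,-4,-2],[0,-8,-4],[0,-11,-6],[0,-11,-6],[0,-11,-6]],"delta_rot":[[0,0,0],[0,0,0],[0,0,0],[0,0,0],[0,0,0]],"hand":[7,6,5,5,5]}'
python3 held.py 453 31 90 106 21
python3 - <<'E'
from seg import *
for n in('scene','top'):
    im,d=grab(n);seg(n,im,d,box=(400,720,-150,100))
im,d=grab('scene');cv2.imwrite('pics/a4.png',cv2.resize(im[130:280,170:350,::-1],None,fx=4,fy=4))
E
```

```text
clock: 18.27
position: [454.5, 31.8, 81.2]
ee_rot: [1.0, 0.0, 0.001, 0.0]
contact_force: [-1.5, 0.0, 7.1]
gripper_width: 39.7
grasp_force: 61.6
clock: 19.27
position: [454.4, -48.8, 161.7]
ee_rot: [1.0, 0.001, 0.001, -0.0]
contact_force: [0.8, -0.5, -0.6]
gripper_width: 85.0
grasp_force: 0.0
clock: 19.9
position: [454.4, -158.3, 101.0]
ee_rot: [1.0, -0.0, 0.001, 0.0]
contact_force: [0.3, 0.0, 0.5]
gripper_width: 49.9
grasp_force: 0.0
pos [ 454.4 -158.3  101. ]
90 49 [453.9  31.1] res 1.97
96 68 [452.9  31. ] res 1.81
102 21 [453.3  31.5] res 1.32
scene px 223 159 n 469 ztop 211 topbox ctr [ 471.1 -122.3] size [39. 55.] rgb [37. 39. 40.]
scene px 258 167 n 789 ztop 99 topbox ctr [453.7  30.7] size [42. 43.] rgb [86. 89. 84.]
```

View pics/a4.png

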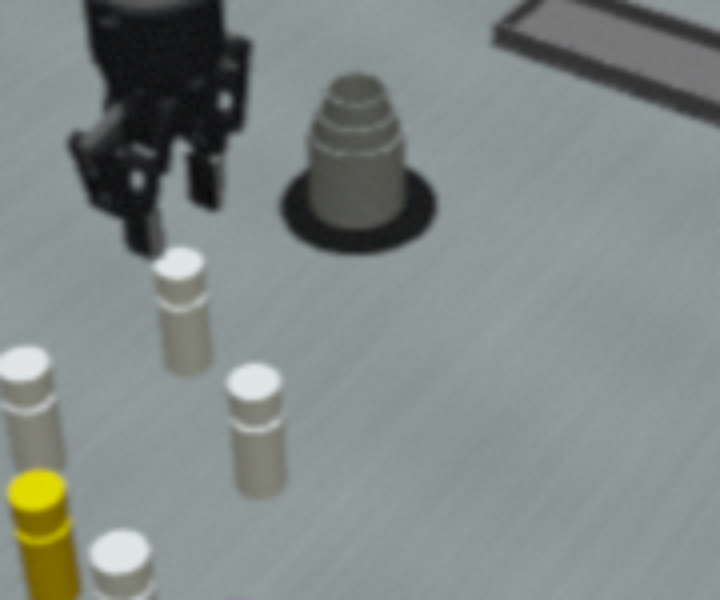

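All three cups are nested on the mat, at crop (357,150). Now I'll weigh the bottles one by one, starting at (454,-159).

```bash
cat > w.py <<'E'
from h import *
F=[];E=[]
for i in range(8):
    get_image('top');s=read_state();F.append(s['contact_force']);E.append(s['joint_efforts'][1])
print('F',np.mean(F,0).round(2),'sd',np.std(F,0).round(2),'eff',np.round(np.mean(E),3),'pos',s['position'].round(1),'w',round(s['gripper_width'],1),s['clock'])
E
python3 w.py
python3 -m creep '{"translation":[[0,-0.1,-2],[0,-0.1,-4],[0,-0.1,-5],[0,-0.1,-5],[0,-0.1,-5],[0,-0.1,-5],[0,-0.1,-5],[0,-0.1,-5]],"delta_rot":[[0,0,0],[0,0,0],[0,0,0],[0,0,0],[0,0,0],[0,0,0],[0,0,0],[0,0,0]],"hand":[5,5,5,5,2.5,2.5,2.5,2.5]}';python3 -m creep '{"translation":[[0,0,0],[0,0,1],[0,0,2],[0,0,2],[0,0,2],[0,0,2]],"delta_rot":[[0,0,0],[0,0,0],[0,0,0],[0,0,0],[0,0,0],[0,0,0]],"hand":[2.5,2.5,2.5,2.5,2.5,2.5]}'; python3 w.py
```

```text
F [0.17 0.1  0.17] sd [0.33 0.58 0.46] eff -29.533 pos [ 454.  -158.3  100.3] w 49.9 20.5
clock: 21.5
position: [454.8, -159.4, 51.1]
ee_rot: [1.0, -0.0, 0.001, 0.0]
contact_force: [-0.2, 0.1, 6.0]
gripper_width: 28.2
grasp_force: 59.1
clock: 22.25
position: [453.6, -159.3, 70.0]
ee_rot: [1.0, -0.0, -0.0, -0.0]
contact_force: [0.6, 0.3, 0.0]
gripper_width: 28.6
grasp_force: 59.1
F [-0.08 -0.03 -0.56] sd [0.25 0.35 0.51] eff -30.916 pos [ 453.9 -159.3   70.2] w 28.9 22.65
```

```bash
python3 -m creep '{"translation":[[0,0,-1],[0,0,-1.7],[0,0,-1.95],[0,0,-1.95],[0,0,-1.95],[0,0,-1.95],[0,0,-1.95],[0,0,-1.95]],"delta_rot":[[0,0,0],[0,0,0],[0,0,0],[0,0,0],[0,0,0],[0,0,0],[0,0,0],[0,0,0]],"hand":[2.5,2.5,2.5,2.5,2.5,6,6,6]}';python3 -m creep '{"translation":[[0,0,4],[0,0,8],[3,-2,8],[6,-4,8],[9.9,-6.1,8],[9.9,-6.1,7],[9.9,-6.1,5],[9.9,-6.1,5]],"delta_rot":[[0,0,0],[0,0,0],[0,0,0],[0,0,0],[0,0,0],[0,0,0],[0,0,0],[0,0,0]],"hand":[6,6,6,6,6,6,6,6]}'; python3 w.py
```

```text
clock: 23.65
position: [453.9, -159.4, 50.6]
ee_rot: [1.0, -0.0, -0.0, 0.0]
contact_force: [-0.6, -1.0, -0.5]
gripper_width: 60.1
grasp_force: 0.0
clock: 24.65
position: [550.8, -219.8, 98.6]
ee_rot: [1.0, -0.0, -0.003, -0.001]
contact_force: [-0.0, 0.3, 0.9]
gripper_width: 60.0
grasp_force: 0.0
F [ 0.23 -0.41  0.  ] sd [0.43 0.41 0.64] eff -39.037 pos [ 553.2 -220.3  101.5] w 59.9 25.05
```

```bash
python3 -m creep '{"translation":[[0,0,-2],[0,0,-4],[0,0,-5],[0,0,-5],[0,0,-5],[0,0,-5],[0,0,-5],[0,0,-5]],"delta_rot":[[0,0,0],[0,0,0],[0,0,0],[0,0,0],[0,0,0],[0,0,0],[0,0,0],[0,0,0]],"hand":[6,6,6,6,2.5,2.5,2.5,2.5]}';python3 -m creep '{"translation":[[0,0,0],[0,0,1],[0,0,2],[0,0,2],[0,0,2],[0,0,2]],"delta_rot":[[0,0,0],[0,0,0],[0,0,0],[0,0,0],[0,0,0],[0,0,0]],"hand":[2.5,2.5,2.5,2.5,2.5,2.5]}'; python3 w.py
```

```text
clock: 26.05
position: [553.8, -220.4, 51.9]
ee_rot: [1.0, -0.0, 0.001, 0.0]
contact_force: [-0.2, 1.6, 5.9]
gripper_width: 28.6
grasp_force: 59.1
clock: 26.8
position: [552.6, -220.3, 70.4]
ee_rot: [1.0, -0.0, -0.0, -0.0]
contact_force: [0.6, -0.1, -1.4]
gripper_width: 28.4
grasp_force: 59.0
F [ 0.44  0.13 -0.43] sd [0.38 0.61 0.17] eff -40.574 pos [ 552.9 -220.3   70.7] w 28.7 27.2
```

```bash
python3 -m creep '{"translation":[[0,0,-1],[0,0,-1.7],[0,0,-1.95],[0,0,-1.95],[0,0,-1.95],[0,0,-1.95],[0,0,-1.95],[0,0,-1.95]],"delta_rot":[[0,0,0],[0,0,0],[0,0,0],[0,0,0],[0,0,0],[0,0,0],[0,0,0],[0,0,0]],"hand":[2.5,2.5,2.5,2.5,2.5,6,6,6]}';python3 -m creep '{"translation":[[0,0,4],[0,0,8],[0.6,-4.5,8],[1.2,-9,8],[1.8,-13.7,8],[1.8,-13.7,7],[1.8,-13.7,5],[1.8,-13.7,5]],"delta_rot":[[0,0,0],[0,0,0],[0,0,0],[0,0,0],[0,0,0],[0,0,0],[0,0,0],[0,0,0]],"hand":[6,6,6,6,6,6,6,6]}'; python3 w.py
```

```text
clock: 28.2
position: [552.9, -220.4, 50.9]
ee_rot: [1.0, -0.0, -0.0, -0.0]
contact_force: [-0.0, -0.5, -0.3]
gripper_width: 60.5
grasp_force: 0.0
clock: 29.2
position: [569.4, -356.1, 98.9]
ee_rot: [1.0, -0.0, -0.002, -0.001]
contact_force: [-0.7, -0.5, -1.1]
gripper_width: 60.2
grasp_force: 0.0
F [0.28 0.01 0.2 ] sd [0.44 0.5  0.28] eff -45.599 pos [ 571.3 -357.2  102.1] w 60.2 29.6
```

```bash
python3 -m creep '{"translation":[[0,-0.05,-2],[0,-0.05,-4],[0,-0.05,-5],[0,-0.05,-5],[0,-0.05,-5],[0,-0.05,-5],[0,-0.05,-5],[0,-0.05,-5]],"delta_rot":[[0,0,0],[0,0,0],[0,0,0],[0,0,0],[0,0,0],[0,0,0],[0,0,0],[0,0,0]],"hand":[6,6,6,6,2.5,2.5,2.5,2.5]}';python3 -m creep '{"translation":[[0,0,0],[0,0,1],[0,0,2],[0,0,2],[0,0,2],[0,0,2]],"delta_rot":[[0,0,0],[0,0,0],[0,0,0],[0,0,0],[0,0,0],[0,0,0]],"hand":[2.5,2.5,2.5,2.5,2.5,2.5]}'; python3 w.py
```

```text
clock: 30.6
position: [571.8, -358.1, 52.5]
ee_rot: [1.0, -0.0, 0.001, 0.001]
contact_force: [0.7, -0.1, 5.2]
gripper_width: 28.3
grasp_force: 59.1
clock: 31.35
position: [570.6, -357.7, 70.8]
ee_rot: [1.0, -0.0, -0.0, -0.0]
contact_force: [-0.0, -0.7, 0.1]
gripper_width: 28.4
grasp_force: 59.1
F [ 0.27  0.   -0.5 ] sd [0.74 0.49 0.35] eff -47.045 pos [ 571.  -357.8   71.2] w 28.4 31.75
```

```bash
python3 -m creep '{"translation":[[0,0,-1],[0,0,-1.7],[0,0,-2.0],[0,0,-2.0],[0,0,-2.0],[0,0,-2.0],[0,0,-2.0],[0,0,-2.0]],"delta_rot":[[0,0,0],[0,0,0],[0,0,0],[0,0,0],[0,0,0],[0,0,0],[0,0,0],[0,0,0]],"hand":[2.5,2.5,2.5,2.5,2.5,6,6,6]}';python3 -m creep '{"translation":[[0,0,4],[0,0,8],[-4,2.4,8],[-8,4.8,8],[-12,7,8],[-13.7,8.05,7],[-13.7,8.05,5],[-13.7,8.05,5]],"delta_rot":[[0,0,0],[0,0,0],[0,0,0],[0,0,0],[0,0,0],[0,0,0],[0,0,0],[0,0,0]],"hand":[6,6,6,6,6,6,6,6]}'; python3 w.py
```

```text
clock: 32.75
position: [570.8, -357.8, 50.7]
ee_rot: [1.0, -0.0, -0.0, -0.0]
contact_force: [0.3, 0.2, 0.1]
gripper_width: 59.9
grasp_force: 0.0
clock: 33.75
position: [432.9, -277.0, 100.3]
ee_rot: [1.0, -0.0, -0.001, -0.0]
contact_force: [-0.3, -0.6, 0.2]
gripper_width: 59.9
grasp_force: 0.0
F [ 0.25 -0.03  0.22] sd [0.47 0.54 0.43] eff -32.387 pos [ 434.3 -277.5  101.6] w 60.1 34.15
```

Run:
```python
from seg import *
for n in('scene','top'):
    im,d=grab(n);seg(n,im,d,box=(360,690,-400,100))
```

```text
scene px 258 167 n 787 ztop 99 topbox ctr [454.3  30.2] size [42. 44.] rgb [87. 89. 85.]
scene px 166 186 n 1806 ztop 246 topbox ctr [ 443.5 -283.3] size [61. 66.] rgb [36. 38. 39.]
scene px 214 206 n 336 ztop 83 topbox ctr [ 453.2 -159.9] size [29. 31.] rgb [150. 152. 146.]
scene px 178 248 n 811 ztop 83 topbox ctr [ 472.3 -313.3] size [101.  99.] rgb [153. 146.  76.]
scene px 233 235 n 378 ztop 83 topbox ctr [ 552.6 -219.7] size [29. 32.] rgb [153. 155. 150.]
scene px 200 278 n 456 ztop 83 topbox ctr [ 571.  -357.8] size [30. 29.] rgb [156. 158. 153.]
scene px 229 296 n 470 ztop 83 topbox ctr [ 650.8 -363.7] size [30. 29.] rgb [ 85.  44. 108.]
top px 372 190 n 150 ztop 86 topbox ctr [ 649.  -362.1] size [29. 27.] rgb [67. 38. 85.]
top px 371 218 n 142 ztop 86 topbox ctr [ 570.8 -357.4] size [26. 26.] rgb [114. 117. 118.]
top px 324 221 n 69 ztop 85 topbox ctr [ 554.3 -219.1] size [20. 28.] rgb [135. 138. 142.]
top px 233 257 n 462 ztop 99 topbox ctr [453.8  32.6] size [41. 39.] rgb [65. 68. 68.]
```

```bash
python3 -m creep '{"translation":[[0,0,-2],[0,0,-4],[0,0,-5],[0,0,-5],[0,0,-5],[0,0,-5],[0,0,-5],[0,0,-5]],"delta_rot":[[0,0,0],[0,0,0],[0,0,0],[0,0,0],[0,0,0],[0,0,0],[0,0,0],[0,0,0]],"hand":[6,6,6,6,2.5,2.5,2.5,2.5]}';python3 -m creep '{"translation":[[0,0,0],[0,0,1],[0,0,2],[0,0,2],[0,0,2],[0,0,2]],"delta_rot":[[0,0,0],[0,0,0],[0,0,0],[0,0,0],[0,0,0],[0,0,0]],"hand":[2.5,2.5,2.5,2.5,2.5,2.5]}'; python3 w.py
```

```text
clock: 35.25
position: [434.7, -277.6, 52.2]
ee_rot: [1.0, -0.0, 0.001, 0.0]
contact_force: [-0.4, 1.2, 5.7]
gripper_width: 28.4
grasp_force: 59.4
clock: 36.0
position: [433.6, -277.2, 70.9]
ee_rot: [1.0, -0.0, -0.0, -0.0]
contact_force: [0.0, -0.3, -1.5]
gripper_width: 28.3
grasp_force: 59.2
F [-0.14  0.52 -1.71] sd [0.31 0.41 0.42] eff -34.506 pos [ 434.  -277.3   71.2] w 28.1 36.4
```

The bottle at (434,-277) reads -1.9 N against about -0.6 N for the other three, so it is the full one. I'll carry it to the cups.

```bash
python3 -m creep '{"translation":[[0,0,4],[0,0,8],[0.3,5,10],[0.7,10,10],[1.0,15,10],[1.4,20,10],[1.7,25,10],[1.95,29,10]],"delta_rot":[[0,0,0],[0,0,0],[0,0,0],[0,0,0],[0,0,0],[0,0,0],[0,0,0],[0,0,0]],"hand":[2.5,2.5,2.5,2.5,2.5,2.5,2.5,2.5]}';python3 -m creep '{"translation":[[0,1.85,0],[0,1.85,0],[0,1.85,0]],"delta_rot":[[0,0,0],[0,0,0],[0,0,0]],"hand":[2.5,2.5,2.5]}'
python3 held.py 453 31 90 102 21;python3 held.py 453 31 120 165 15;  python3 - <<'E'
from h import *
im,d=grab('scene');cv2.imwrite('pics/a5.png',cv2.resize(im[90:240,180:360,::-1],None,fx=4,fy=4))
E
```

```text
clock: 37.4
position: [453.3, 14.5, 171.5]
ee_rot: [1.0, 0.0, 0.0, -0.0]
contact_force: [-0.4, 0.1, -2.2]
gripper_width: 28.9
grasp_force: 60.3
clock: 37.78
position: [453.2, 30.7, 171.2]
ee_rot: [1.0, -0.0, -0.0, 0.0]
contact_force: [-1.0, -0.1, -1.6]
gripper_width: 28.6
grasp_force: 60.4
pos [453.2  30.7 171.2]
90 58 [453.3  30.9] res 1.97
96 60 [453.8  31.3] res 1.99
pos [453.2  30.5 171.2]
120 10 [452.3  30.3] res 1.09
126 23 [452.4  30.1] res 1.31
132 23 [453.   29.6] res 0.9
138 22 [452.5  30.1] res 1.5
144 26 [453.1  29.7] res 1.21
150 24 [452.2  30.6] res 1.07
156 27 [452.9  30.1] res 0.92
162 21 [452.8  29.8] res 1.06
```

View pics/a5.png

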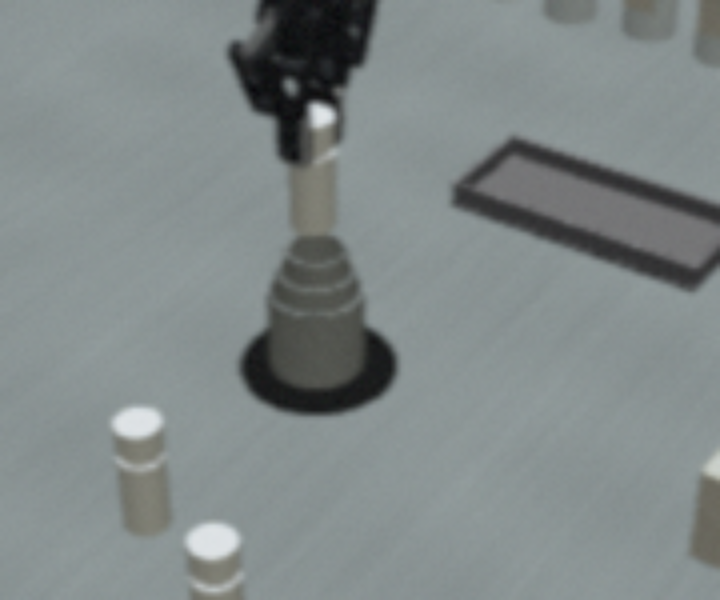

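```bash
python3 -m creep '{"translation":[[0.08,0.1,-1.5],[0.08,0.1,-2.5],[0.08,0.1,-3.5],[0.08,0.1,-4.5],[0.08,0.1,-5.5],[0.08,0.1,-6.2],[0.08,0.1,-6.5],[0.08,0.1,-6.5]],"delta_rot":[[0,0,0],[0,0,0],[0,0,0],[0,0,0],[0,0,0],[0,0,0],[0,0,0],[0,0,0]],"hand":[2.5,2.5,2.5,2.5,2.5,2.5,2.5,2.5]}';python3 -m creep '{"translation":[[0,0,-0.15],[0,0,-0.15]],"delta_rot":[[0,0,0],[0,0,0]],"hand":[2.5,2.5]}'
```

```text
clock: 38.92
position: [454.3, 32.2, 106.2]
ee_rot: [1.0, -0.0, -0.0, 0.0]
contact_force: [-0.7, 0.4, -2.2]
gripper_width: 28.1
grasp_force: 60.4
clock: 39.17
position: [454.3, 32.2, 104.9]
ee_rot: [1.0, -0.0, 0.0, -0.0]
contact_force: [-0.8, -0.3, -1.0]
gripper_width: 28.5
grasp_force: 60.4
```

```bash
python3 -m creep '{"translation":[[0,0,-0.1],[0,0,-0.2],[0,0,-0.2]],"delta_rot":[[0,0,0],[0,0,0],[0,0,0]],"hand":[2.5,2.5,2.5]}';python3 -m creep '{"translation":[[0,0,0],[0,0,0],[0,0,0],[0,0,2],[0,0,5],[0,0,8],[0,-5,8],[0,-10,8]],"delta_rot":[[0,0,0],[0,0,0],[0,0,0],[0,0,0],[0,0,0],[0,0,0],[0,0,0],[0,0,0]],"hand":[6,6,6,6,6,6,6,6]}';python3 -m creep '{"translation":[[0,-5,-3],[-0.05,-9.1,-7],[-0.05,-9.1,-8],[-0.05,-9.1,-8]],"delta_rot":[[0,0,0],[0,0,0],[0,0,0],[0,0,0]],"hand":[6,6,6,6]}'
python3 held.py 453 31 104 132 15;python3 - <<'E'
from seg import *
for n in('scene','top'):
    im,d=grab(n);seg(n,im,d,box=(360,690,-400,100))
im,d=grab('scene');cv2.imwrite('pics/a6.png',cv2.resize(im[110:260,170:350,::-1],None,fx=4,fy=4))
E
```

```text
clock: 39.55
position: [455.0, 32.3, 104.6]
ee_rot: [1.0, 0.0, 0.001, 0.0]
contact_force: [-2.9, 1.2, 9.8]
gripper_width: 28.2
grasp_force: 61.9
clock: 40.55
position: [454.5, -68.5, 183.2]
ee_rot: [1.0, 0.001, 0.001, -0.0]
contact_force: [0.2, -0.6, 0.7]
gripper_width: 59.9
grasp_force: 0.0
clock: 41.05
position: [453.5, -158.8, 102.2]
ee_rot: [1.0, -0.0, -0.001, 0.0]
contact_force: [-0.7, -0.0, 0.1]
gripper_width: 59.9
grasp_force: 0.0
pos [ 453.5 -158.8  102.2]
104 26 [454.7  31.4] res 1.4
110 20 [453.6  32.4] res 1.8
116 24 [453.4  31.1] res 1.22
122 20 [453.5  31.7] res 1.24
128 17 [455.5  30.9] res 1.07
scene px 209 170 n 1831 ztop 246 topbox ctr [ 461.8 -169.1] size [62. 57.] rgb [57. 59. 59.]
scene px 258 164 n 891 ztop 134 topbox ctr [455.8  30. ] size [27. 30.] rgb [101. 103.  99.]
scene px 233 235 n 380 ztop 83 topbox ctr [ 553.1 -220.4] size [29. 29.] rgb [152. 154. 148.]
scene px 180 263 n 432 ztop 83 topbox ctr [ 507.4 -349.5] size [30. 29.] rgb [152. 137.  14.]
scene px 200 278 n 453 ztop 83 topbox ctr [ 570.9 -357.7] size [31. 31.] rgb [154. 157. 152.]
scene px 229 296 n 473 ztop 83 topbox ctr [ 650.5 -363.1] size [29. 31.] rgb [ 84.  43. 107.]
top px 372 190 n 152 ztop 86 topbox ctr [ 649.9 -361.1] size [26. 26.] rgb [66. 37. 83.]
top px 371 218 n 142 ztop 86 topbox ctr [ 570.6 -357.1] size [26. 26.] rgb [112. 115. 117.]
top px 323 222 n 95 ztop 86 topbox ctr [ 551.3 -219.1] size [26. 28.] rgb [134. 137. 141.]
top px 368 240 n 139 ztop 87 topbox ctr [ 507. -347.] size [27. 28.] rgb [115. 116.  40.]
```

View pics/a6.png

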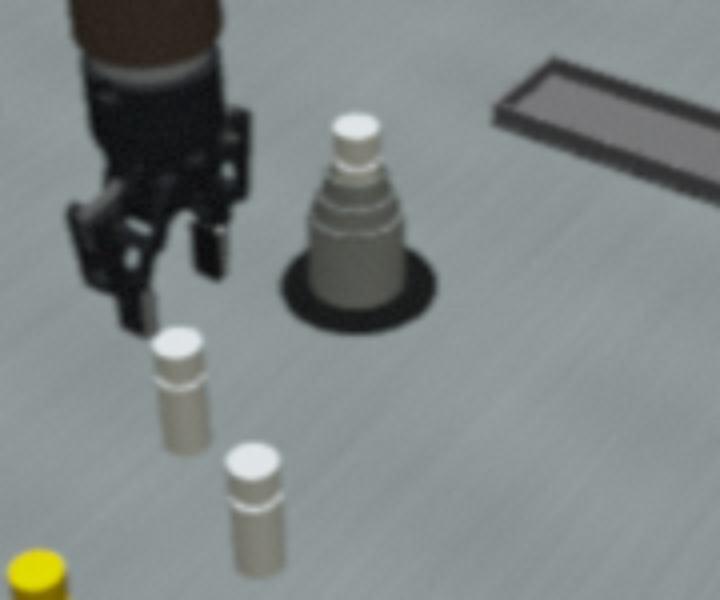

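Bottle top is at 132 mm, so the full one is seated upright at crop (357,145). Now the empties go to the tray, starting with (453,-159).

```bash
python3 -m creep '{"translation":[[0,-0.05,-2],[0,-0.05,-4],[0,-0.05,-5.1],[0,-0.05,-5.1],[0,-0.05,-5.1],[0,-0.05,-5.1],[0,-0.05,-5.1],[0,-0.05,-5.1]],"delta_rot":[[0,0,0],[0,0,0],[0,0,0],[0,0,0],[0,0,0],[0,0,0],[0,0,0],[0,0,0]],"hand":[6,6,6,6,2.5,2.5,2.5,2.5]}';python3 -m creep '{"translation":[[0,0,4],[0,0,8],[0,0,12],[2,3,16],[5,7,17],[8,11,17],[10,16,17],[10,21,17]],"delta_rot":[[0,0,0],[0,0,0],[0,0,0],[0,0,0],[0,0,0],[0,0,0],[0,0,0],[0,0,0]],"hand":[2.5,2.5,2.5,2.5,2.5,2.5,2.5,2.5]}';python3 -m creep '{"translation":[[-2,5,0],[-4,10,0],[-6,15,0],[-8,20,-2],[-8.4,24.8,-6],[-8.4,24.8,-9],[-8.4,24.8,-9],[-8.4,24.8,-9]],"delta_rot":[[0,0,0],[0,0,0],[0,0,0],[0,0,0],[0,0,0],[0,0,0],[0,0,0],[0,0,0]],"hand":[2.5,2.5,2.5,2.5,2.5,2.5,2.5,2.5]}'
```

```text
clock: 42.25
position: [454.6, -159.3, 52.8]
ee_rot: [1.0, -0.0, 0.001, 0.0]
contact_force: [-0.5, 0.7, 5.9]
gripper_width: 28.1
grasp_force: 58.9
clock: 43.25
position: [554.5, 52.2, 221.0]
ee_rot: [1.0, -0.001, -0.0, 0.0]
contact_force: [-0.5, -0.1, -0.4]
gripper_width: 28.5
grasp_force: 59.2
clock: 44.25
position: [470.5, 298.7, 132.9]
ee_rot: [1.0, -0.0, 0.001, -0.0]
contact_force: [0.3, -0.6, -0.6]
gripper_width: 28.4
grasp_force: 59.3
```

```bash
python3 -m creep '{"translation":[[0,0.1,-3],[0,0.1,-5.5],[0,0.1,-7],[0,0.1,-7.5],[0,0.1,-7.75],[0,0.1,-7.75]],"delta_rot":[[0,0,0],[0,0,0],[0,0,0],[0,0,0],[0,0,0],[0,0,0]],"hand":[2.5,2.5,2.5,2.5,2.5,2.5]}';python3 -m creep '{"translation":[[0,0,0],[0,0,0],[0,0,0],[0,0,2],[0,0,5],[0,0,9],[3,-3,13],[6,-7,15]],"delta_rot":[[0,0,0],[0,0,0],[0,0,0],[0,0,0],[0,0,0],[0,0,0],[0,0,0],[0,0,0]],"hand":[5,5,5,6,6,6,6,6]}'; python3 -m creep '{"translation":[[1,-5,0],[2,-10,0],[2,-15,0],[2,-20,0],[2,-25,0],[2,-30,0],[2,-35,0],[2,-40,0]],"delta_rot":[[0,0,0],[0,0,0],[0,0,0],[0,0,0],[0,0,0],[0,0,0],[0,0,0],[0,0,0]],"hand":[6,6,6,6,6,6,6,6]}'
```

```text
clock: 45.0
position: [470.5, 299.8, 56.8]
ee_rot: [1.0, 0.0, 0.001, -0.0]
contact_force: [-1.8, -1.9, 6.3]
gripper_width: 28.2
grasp_force: 60.0
clock: 46.0
position: [531.2, 230.2, 207.1]
ee_rot: [1.0, 0.001, 0.002, -0.001]
contact_force: [0.4, 1.2, -0.3]
gripper_width: 59.9
grasp_force: 0.0
clock: 47.0
position: [549.6, -171.9, 204.2]
ee_rot: [1.0, -0.0, 0.0, 0.0]
contact_force: [0.4, 0.3, -0.5]
gripper_width: 60.3
grasp_force: 0.0
```

```bash
python3 -m creep '{"translation":[[0.3,-4.8,0],[0.3,-4.8,-4],[0.3,-4.8,-8],[0.3,-4.8,-10],[0.3,-4.8,-10],[0.3,-4.8,-10]],"delta_rot":[[0,0,0],[0,0,0],[0,0,0],[0,0,0],[0,0,0],[0,0,0]],"hand":[6,6,6,6,6,6]}'
python3 - <<'E'
from seg import *
im,d=grab('scene');seg('scene',im,d,box=(400,690,-400,400))
E
```

```text
clock: 47.75
position: [553.6, -218.5, 105.3]
ee_rot: [1.0, -0.0, 0.001, 0.0]
contact_force: [0.1, 1.4, 0.0]
gripper_width: 60.1
grasp_force: 0.0
scene px 324 137 n 802 ztop 85 topbox ctr [468.8 299.1] size [27. 30.] rgb [92. 93. 92.]
scene px 237 189 n 2707 ztop 244 topbox ctr [ 560.8 -231.2] size [62. 52.] rgb [72. 74. 73.]
scene px 180 263 n 433 ztop 83 topbox ctr [ 508.  -348.7] size [30. 28.] rgb [153. 139.  14.]
scene px 200 278 n 453 ztop 83 topbox ctr [ 570.7 -358.6] size [31. 30.] rgb [156. 158. 153.]
scene px 229 296 n 473 ztop 83 topbox ctr [ 650.5 -363.1] size [30. 30.] rgb [ 86.  44. 108.]
```

```bash
python3 -m creep '{"translation":[[0,-0.15,-2],[0,-0.15,-4],[0,-0.15,-5.3],[0,-0.15,-5.3],[0,-0.15,-5.3],[0,-0.15,-5.3],[0,-0.15,-5.3],[0,-0.15,-5.3]],"delta_rot":[[0,0,0],[0,0,0],[0,0,0],[0,0,0],[0,0,0],[0,0,0],[0,0,0],[0,0,0]],"hand":[6,6,6,6,2.5,2.5,2.5,2.5]}';python3 -m creep '{"translation":[[0,0,4],[0,0,8],[0,2,12],[0,6,16],[0,11,17],[0,16,17],[0,21,17],[0,26,17]],"delta_rot":[[0,0,0],[0,0,0],[0,0,0],[0,0,0],[0,0,0],[0,0,0],[0,0,0],[0,0,0]],"hand":[2.5,2.5,2.5,2.5,2.5,2.5,2.5,2.5]}';python3 -m creep '{"translation":[[0,5,0],[0,10,0],[0,15,0],[-1,20,-2],[-2.2,25,-6],[-2.2,26,-9],[-2.2,26,-9],[-2.2,26,-9]],"delta_rot":[[0,0,0],[0,0,0],[0,0,0],[0,0,0],[0,0,0],[0,0,0],[0,0,0],[0,0,0]],"hand":[2.5,2.5,2.5,2.5,2.5,2.5,2.5,2.5]}'
```

```text
clock: 48.8
position: [553.8, -219.9, 52.6]
ee_rot: [1.0, 0.0, 0.001, 0.0]
contact_force: [-1.1, 0.9, 6.1]
gripper_width: 28.4
grasp_force: 60.8
clock: 49.8
position: [552.1, 41.6, 220.9]
ee_rot: [1.0, -0.0, -0.0, 0.0]
contact_force: [0.4, -0.5, -1.0]
gripper_width: 28.2
grasp_force: 60.8
clock: 50.8
position: [531.4, 299.8, 132.3]
ee_rot: [1.0, -0.0, 0.001, -0.0]
contact_force: [0.6, -0.3, 0.1]
gripper_width: 28.6
grasp_force: 60.9
```

```bash
python3 -m creep '{"translation":[[0,0,-3],[0,0,-5.5],[0,0,-7],[0,0,-7.5],[0,0,-7.7],[0,0,-7.7]],"delta_rot":[[0,0,0],[0,0,0],[0,0,0],[0,0,0],[0,0,0],[0,0,0]],"hand":[2.5,2.5,2.5,2.5,2.5,2.5]}';python3 -m creep '{"translation":[[0,0,0],[0,0,0],[0,0,0],[0,0,2],[0,0,5],[0,0,9],[2,-3,13],[4,-7,15]],"delta_rot":[[0,0,0],[0,0,0],[0,0,0],[0,0,0],[0,0,0],[0,0,0],[0,0,0],[0,0,0]],"hand":[5,5,5,6,6,6,6,6]}'; python3 -m creep '{"translation":[[0,-5,0],[0,-10,0],[0,-15,0],[0,-20,0],[0,-25,0],[0,-30,0],[0,-35,0],[0,-40,0]],"delta_rot":[[0,0,0],[0,0,0],[0,0,0],[0,0,0],[0,0,0],[0,0,0],[0,0,0],[0,0,0]],"hand":[6,6,6,6,6,6,6,6]}';python3 -m creep '{"translation":[[0,-5,0],[0,-10,0],[0,-15,-2],[0,-18.6,-6],[0,-18.6,-10],[0,-18.6,-10],[0,-18.6,-10]],"delta_rot":[[0,0,0],[0,0,0],[0,0,0],[0,0,0],[0,0,0],[0,0,0],[0,0,0]],"hand":[6,6,6,6,6,6,6]}'
```

```text
clock: 51.55
position: [531.4, 299.9, 56.5]
ee_rot: [1.0, -0.0, 0.001, -0.0]
contact_force: [-1.7, -1.1, 4.0]
gripper_width: 28.4
grasp_force: 61.4
clock: 52.55
position: [572.0, 230.7, 207.1]
ee_rot: [1.0, 0.001, 0.002, -0.001]
contact_force: [0.2, -0.3, -0.8]
gripper_width: 60.0
grasp_force: 0.0
clock: 53.55
position: [570.6, -171.4, 204.3]
ee_rot: [1.0, -0.0, 0.0, -0.0]
contact_force: [0.9, -0.2, 0.5]
gripper_width: 60.0
grasp_force: 0.0
clock: 54.42
position: [571.9, -356.1, 106.0]
ee_rot: [1.0, 0.0, 0.001, 0.001]
contact_force: [-0.7, -0.3, 0.4]
gripper_width: 59.8
grasp_force: 0.0
```

```bash
python3 -m creep '{"translation":[[0,-0.15,-2],[0,-0.15,-4],[0,-0.15,-5.4],[0,-0.15,-5.4],[0,-0.15,-5.4],[0,-0.15,-5.4],[0,-0.15,-5.4],[0,-0.15,-5.4]],"delta_rot":[[0,0,0],[0,0,0],[0,0,0],[0,0,0],[0,0,0],[0,0,0],[0,0,0],[0,0,0]],"hand":[6,6,6,6,2.5,2.5,2.5,2.5]}';python3 -m creep '{"translation":[[0,0,4],[0,0,8],[0,2,12],[0,6,16],[0,11,17],[0,16,17],[0,21,17],[0,26,17]],"delta_rot":[[0,0,0],[0,0,0],[0,0,0],[0,0,0],[0,0,0],[0,0,0],[0,0,0],[0,0,0]],"hand":[2.5,2.5,2.5,2.5,2.5,2.5,2.5,2.5]}';python3 -m creep '{"translation":[[0,5,0],[0,10,0],[0,15,0],[0,20,0],[0.5,25,0],[1,30,0],[1.5,35,0],[2,38,0]],"delta_rot":[[0,0,0],[0,0,0],[0,0,0],[0,0,0],[0,0,0],[0,0,0],[0,0,0],[0,0,0]],"hand":[2.5,2.5,2.5,2.5,2.5,2.5,2.5,2.5]}'
```

```text
clock: 55.42
position: [571.7, -357.7, 51.8]
ee_rot: [1.0, -0.0, 0.001, 0.001]
contact_force: [-0.3, 0.7, 5.9]
gripper_width: 28.4
grasp_force: 59.1
clock: 56.42
position: [570.1, -95.8, 219.8]
ee_rot: [1.0, -0.0, -0.0, -0.0]
contact_force: [0.6, -1.0, -0.2]
gripper_width: 28.0
grasp_force: 59.2
clock: 57.42
position: [590.2, 284.8, 219.3]
ee_rot: [1.0, 0.0, -0.001, 0.0]
contact_force: [-0.1, -0.5, -0.4]
gripper_width: 28.1
grasp_force: 59.2
```

```bash
python3 -m creep '{"translation":[[0.1,1.55,-4],[0.1,1.55,-8],[0.1,1.55,-12],[0.1,1.55,-15],[0.1,1.55,-16],[0.1,1.55,-16.3],[0.1,1.55,-16.4],[0.1,1.55,-16.4]],"delta_rot":[[0,0,0],[0,0,0],[0,0,0],[0,0,0],[0,0,0],[0,0,0],[0,0,0],[0,0,0]],"hand":[2.5,2.5,2.5,2.5,2.5,2.5,2.5,2.5]}'
```

```text
clock: 58.42
position: [592.4, 298.6, 57.6]
ee_rot: [1.0, -0.0, 0.001, -0.001]
contact_force: [0.2, 0.5, 0.5]
gripper_width: 28.5
grasp_force: 59.2
```

```bash
python3 -m creep '{"translation":[[0,0,-0.15],[0,0,-0.3],[0,0,-0.3]],"delta_rot":[[0,0,0],[0,0,0],[0,0,0]],"hand":[2.5,2.5,2.5]}';python3 -m creep '{"translation":[[0,0,0],[0,0,0],[0,0,0],[0,0,2],[0,0,5],[0,0,9],[0,0,13],[0,0,16]],"delta_rot":[[0,0,0],[0,0,0],[0,0,0],[0,0,0],[0,0,0],[0,0,0],[0,0,0],[0,0,0]],"hand":[5,5,5,6,6,6,6,6]}'; python3 -m creep '{"translation":[[-4,4,0],[-8,8,0],[-12,12,0],[-16,16,0],[-20,20,0],[-24,24,0],[-24,24,0],[-24,24,0]],"delta_rot":[[0,0,0],[0,0,0],[0,0,0],[0,0,0],[0,0,0],[0,0,0],[0,0,0],[0,0,0]],"hand":[6,6,6,6,6,6,6,6]}'
python3 held.py 453 31 22 64 33;python3 - <<'E'
from seg import *
for n in('scene','top'):
    im,d=grab(n,n+'9.png');seg(n,im,d,box=(360,800,-430,420))
E
```

```text
clock: 58.8
position: [592.5, 298.6, 55.8]
ee_rot: [1.0, 0.0, 0.001, -0.0]
contact_force: [-1.6, -0.3, 7.3]
gripper_width: 28.7
grasp_force: 59.9
clock: 59.8
position: [592.0, 298.3, 215.1]
ee_rot: [1.0, -0.0, 0.001, -0.0]
contact_force: [1.1, 0.2, -0.3]
gripper_width: 59.9
grasp_force: 0.0
clock: 60.8
position: [351.6, 538.0, 212.9]
ee_rot: [1.0, 0.0, -0.0, 0.0]
contact_force: [0.0, -0.5, 0.2]
gripper_width: 60.1
grasp_force: 0.0
pos [351.6 538.  212.9]
22 42 [451.5  33. ] res 1.08
28 45 [451.   32.5] res 0.99
34 41 [451.   32.6] res 1.17
40 42 [451.   32.3] res 1.21
46 45 [450.6  32.4] res 1.3
52 44 [451.5  32.5] res 1.25
58 48 [451.8  32.5] res 1.29
scene px 329 136 n 1224 ztop 87 topbox ctr [529.5 298.2] size [154.  35.] rgb [109. 110. 106.]
scene px 258 164 n 888 ztop 134 topbox ctr [456.5  30.7] size [32. 32.] rgb [96. 99. 95.]
scene px 369 206 n 953 ztop 74 topbox ctr [776.3  52.5] size [ 47. 125.] rgb [158. 161. 153.]
scene px 125 260 n 197 ztop 118 topbox ctr [ 415.7 -424.4] size [17. 11.] rgb [130. 137. 130.]
scene px 180 263 n 431 ztop 83 topbox ctr [ 507.5 -347.9] size [2
[... 232 characters left out ...]
151 ztop 86 topbox ctr [ 648.8 -362.5] size [29. 28.] rgb [66. 38. 84.]
top px 141 228 n 411 ztop 28 topbox ctr [531.  300.1] size [211.  96.] rgb [63. 63. 64.]
top px 141 206 n 158 ztop 91 topbox ctr [590.7 296.9] size [28. 25.] rgb [106. 108. 110.]
top px 139 228 n 159 ztop 89 topbox ctr [529.9 298.2] size [26. 28.] rgb [107. 109. 110.]
top px 368 240 n 136 ztop 86 topbox ctr [ 506.  -346.7] size [26. 27.] rgb [117. 117.  40.]
top px 138 249 n 156 ztop 89 topbox ctr [468.1 297.6] size [28. 29.] rgb [108. 109. 111.]
top px 233 257 n 459 ztop 135 topbox ctr [455.   30.5] size [27. 27.] rgb [80. 83. 84.]
top px 397 276 n 337 ztop 149 topbox ctr [ 407.2 -427.3] size [21.  5.] rgb [88. 94. 95.]
```

View pics/scene9.png

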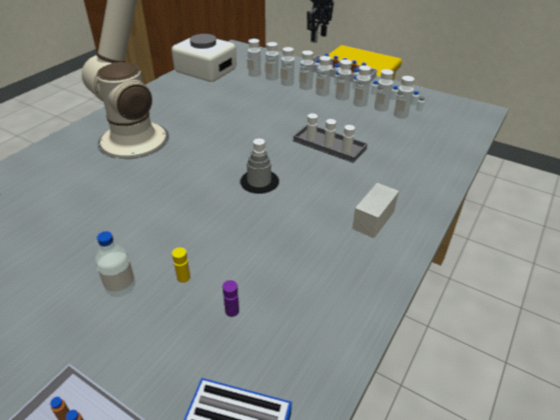

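The view shows the nest on the mat at (259,168) holding the full bottle. The three empties stand upright in the tray at (312,125), (330,130) and (348,137), and the bystanders have not moved.

```bash
python3 -c "
from bench import *
print(job_done())"
```

```text
the job is handed in; nothing more can be done
None
```

The job is handed in at about 61 s of robot time: the three cups are nested fully home in the middle of the mat, the full bottle stands in the innermost cup, and the three empties stand upright in the grey tray; the infusion bottle, the carton and the coloured look-alikes were left alone, and there was no tape roll.

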